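# Let the ratchet drum back to its loading position

## Task

The spring-wound drum on the bench stand is held by its ratchet pawl. Press the release lever's thumb plate down, gently, until you feel the pawl come up against its rubber stop, keep the pawl up there while the drum turns back slowly by its own spring, and let go of the lever in time for the pawl to drop back and catch the drum with its spigot standing straight up. Never lean on the lever hard, do not touch the drum itself, and leave the other things on the bench where they are.

Things in the scene. Friction and masses are not known exactly. Their poses are not given: they have to be found in the camera images.
- stand: fixed stand: 150 x 130 mm base, two upright cheeks 92 mm apart over their outsides. Origin: centre of its underside; x from the thumb plate towards the drum (away from the robot), y along the drum's axis, z up. Drum axis at x +25, z 140 mm; pawl and lever pivot on one shaft along y at x -45, z 186 mm. Highest point 231 mm, the rubber stop's bracket over the drum.
- thumb_plate (a point): centre of the upper face of the release lever's ribbed steel thumb plate, 36 (x) x 44 (y) mm, 5 mm thick, 80 mm from the pivot on the robot's side, about 198 mm above the bench when free, nothing under it; moves straight down when pressed. It turns with the lever; its axes are the stand's while the lever is free.
- lever (a joint): lever angle, rad: 0 free (a light spring lifts it), grows as the plate is pressed. First 1 to 18 mm of free play at the plate (1 to 2 N; differs each time, unmeasured), then it lifts the pawl some 8 mm (4 to 8 N; the wheel is free only near the end of this), then the pawl meets its rubber stop: force climbs about 4 N per mm. Press to 10 to 14 N; over 20 N overstrains the pawl.
- drum (a joint): drum angle, rad: 0 = spigot straight up, positive = leaning away from the robot. With the pawl up, the spring turns it down towards 0 and on past it at about 0.2 rad/s (oil damper). 12 teeth: with the pawl down it rests only at multiples of 0.524, the next one below where the pawl drops in. Starts 3 to 5 teeth above 0; may take 3 s at first to settle on a tooth.
- spigot_tip (a point): tip of the spigot, an 18 mm steel pin that stands out 61 mm from the drum's axis; the wheel beside it has a 50 mm radius.
- ink_tin: small dark tin, 69 mm across, 60 mm tall, a bystander; origin at the centre of its underside
- flange_collar_4: small steel flange collar, 50 mm across, 22 mm high, a bystander; origin at the centre of its underside
- flange_collar_2: larger steel flange collar, 60 mm across, 22 mm high, a bystander; origin at the centre of its underside
- marker_1: felt marker, 136 mm long, a bystander; origin at the centre of its underside

How it is judged (in metres and radians):
On the way:
1. the lever is held down and the drum is turning back (velocity of joint drum below -0.08 rad/s and value of joint lever above 0.07 rad and contact force between the fingers and lever above 2 N), for 0.5 s.
At the end, for the whole second after the job is handed in: The drum is held at rest by the pawl with its spigot upright to 0.15 rad, and the lever is back up (under 0.04 rad) (value of joint drum between -0.15 and 0.15 rad and velocity of joint drum between -0.02 and 0.02 rad/s and value of joint lever below 0.04 rad); the robot touches nothing.
It fails at once if the lever is pressed with more than 20 N (contact force between any of the fingers, the arm and lever above 20 N).
It fails at once if the robot touches the drum (contact force between any of the fingers, the arm and drum above 1 N).
It fails at once if a bystander is moved by more than 30 mm (distance of any of ink_tin, flange_collar_4, flange_collar_2, marker_1 from where it was at the start of the episode above 0.03 m).
It also fails if it takes over 61 s, if anything falls off the work surface, if the arm or the gripper's body presses on something with over 40 N, if the wrist force passes 120 N, or if a joint passes its speed limit or range.

## Robot

A 6-joint arm with a two-finger parallel gripper is mounted at the origin on the work surface; the furniture and walls round the work are solid. World frame = base frame: x ahead of the robot, y to its left, z up, the work surface at z = 0. Lengths are in mm, angles in rad, forces in N, time in s.
With the tool pointing down it reaches from about 250 to 775 mm from the base axis. Payload 8.9 kg.
Tool frame: the origin (TCP) lies on the centre line of the jaws, within the pads' length; the fingertips stand 14 mm ahead of it and the grasp point (between the pads) lies 5 mm behind it; x points along the fingers, z is the direction in which the jaws open and shut, and the axes are right-handed (so a half turn about x gives the same grasp; the last joint's range is limited). The gripper opens to 85 mm and grips with 20 to 120 N. Pads are 22 mm wide; open, the fingers measure 114 mm over their backs; the gripper's body (76 mm by 85 mm) begins 54 mm behind the grasp point. The pads swing forward as they close: fully open they stand 13 mm farther back than shut.
Start: joints at [1.186, 0.291, -0.153, 1.127, 0, 1.431], TCP at [127.743, 509.22, 245.305] pointing down, gripper open.
Joint ranges: [-2.52, 2.52], [-0.91, 1.74], [-1.3, 1.37], [-1.96, 2.02], [-1.52, 1.47], [-3.14, 3.14]. Speed limits (rad/s): [2.22, 2.22, 2.79, 3.14, 3.14, 3.14].

## Interface

Orientations are given as a unit quaternion [w, x, y, z].
In Python, from cell import get_obs, vision, ctrl gives the robot as it stands.
- The arm moves only by the shell command python3 -m handwheel 'ROWS'. ROWS is JSON, a list of rows, each a list of 5 numbers: the opening in per cent of the stroke, from 0 (shut) to 100 (fully open), then the shift along the world's x, y, z in cm, then the turn about the world's z in degrees. A call has 1 to 20 rows; each row shifts and turns the commanded pose from where the row before left it; what a row does not reach is not made up. A row lasts 1/10 s, in which the tool goes at most 50 mm and 8.59 degrees, less where a joint would pass 70% of its speed; a pose out of reach is approached as far as the arm can. A call with a gripper value outside its range is refused whole. The fingers move at their own pace and stop on an object; the grip force is fixed at half the most. Time passes only in rows, so rows that do not move let the fingers close. It gives the time, the measured TCP pose, the force and the opening at its end, in the units of the state.
- get_obs(): the state, without advancing time (a new reading comes with each control period).
- vision.snapshot(name): name is "scene" or "top" or "wrist"; returns a dict with "frame" (480x640x3 uint8, red, green, blue), "fx", "fy", "cx", "cy" (pixels), "k1" (the pictures are not rectified: a ray, as slopes to the right and down, at radius r is drawn at 1 + k1 r^2 times it, then the intrinsics apply), "extrinsics" (4x4, takes a point from camera to world coordinates); the wrist camera has in their place "hand_eye" (4x4, takes a point from camera to tool coordinates, whose origin is the TCP and whose axes are the tool frame's). Camera axes: x right, y up, looking along -z (the intrinsics and any distortion apply to the point x, -y, -z); pixel columns grow to the right and rows downward; lengths in mm; the calibration is good to about 2 mm. A picture is of the moment at which its call begins: read the wrist's pose just before it. There is no depth.
- ctrl.hand_in(): hands the job in, once; it reports no verdict.
The state is a dict: "time": time; "joints": joint angles; "qd": joint speeds; "tau": joint torques, N m; "ee_pos": TCP position; "tcp_rot": TCP orientation; "ft_force": force on the tool from outside, world axes, zero at the start; "torque": the same for the moment, N m; "width": opening from 0.0 (shut) to 1.0 (fully open).
Only numpy, scipy, OpenCV 4.12 (cv2) and the standard library are available. Lean on these libraries where they do the work, as an engineer would, in place of code of your own. Each camera call takes 0.05 s, during which the arm holds its last target.

## Working session

There is one attempt and no reset: what is moved stays moved. The work goes in short steps, Python scripts to look and compute and a shell command to move; the robot and the scene stay as the last step left them, time stands still between calls to the robot, and variables do not carry over. Pictures are saved under pics/ and viewed, and the job is handed in when it is done.

```bash
ls; mkdir -p pics; python3 - <<'E'
from cell import get_obs, vision
import cv2,json
o=get_obs();print(o)
for n in["scene","top","wrist"]:
    s=vision.snapshot(n);cv2.imwrite(f"pics/{n}0.png",s["frame"][:,:,::-1]);print(n,{k:(v.tolist() if hasattr(v,'tolist') else v) for k,v in s.items() if k!="frame"})
E
```

```text
pics
{'time': 0.0, 'joints': array([ 1.18569957e+00,  2.91239962e-01, -1.54119762e-01,  1.12667494e+00,
        1.92705448e-05,  1.43154961e+00]), 'qd': array([ 7.96437303e-04,  2.08450300e-03,  1.14651025e-03, -3.62784999e-05,
       -1.17779793e-03, -2.03009149e-03]), 'tau': array([-1.34078888e-03, -5.37144613e+01,  3.31370544e+01,  1.55082444e-02,
       -4.06428826e-04,  2.41414671e-05]), 'ee_pos': array([127.58512589, 508.84503018, 244.75567531]), 'tcp_rot': array([ 0.5571522 , -0.43513205,  0.5579175 ,  0.43470632]), 'ft_force': array([ 0.84531009, -0.40995042,  0.33685064]), 'torque': array([-0.06386163,  0.00291489,  0.05919164]), 'width': 1.0001115880681237}
scene {'fx': 599.1058765466172, 'fy': 599.1058765466172, 'cx': 317.4413645102389, 'cy': 246.84628544500225, 'k1': -0.06204602918574233, 'extrinsics': [[0.9772785528830913, 0.1530026954231121, -0.14668607728067784, 372.7358195018643], [-0.21181257767176048, 0.730683022490335, -0.6490283141623582, -756.0348006219518], [0.007877944831937373, 0.6653514077821213, 0.7464887421438946, 846.4835045686372], [0.0, 0.0, 0.0, 1.0]]}

[... 169 characters left out ...]
44434, 0.9864114669098553, -0.16407679659854565, 342.002737605847], [-0.9999568486303598, -0.0076877489091109275, 0.005215303821432173, -152.18323623225555], [0.0038830542788186144, 0.16411373027707987, 0.9864337815707701, 971.7628518241463], [0.0, 0.0, 0.0, 1.0]]}
wrist {'fx': 431.31383040028675, 'fy': 431.31383040028675, 'cx': 318.5308104246512, 'cy': 238.2565673018142, 'k1': -0.055825816553268875, 'hand_eye': [[2.768166723052932e-05, 0.3038149694824678, -0.9527310552050312, -129.29586776797402], [0.0004763120635767224, 0.9527309434896545, 0.3038149476969998, 78.76970743454571], [0.9999998861802654, -0.0004622073992201923, -0.0001183375541217364, 0.7480609921378667], [0.0, 0.0, 0.0, 1.0]]}
```

View pics/scene0.png

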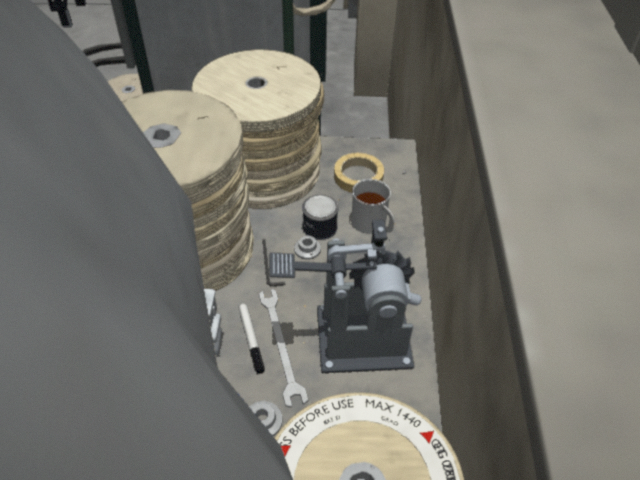

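View pics/top0.png

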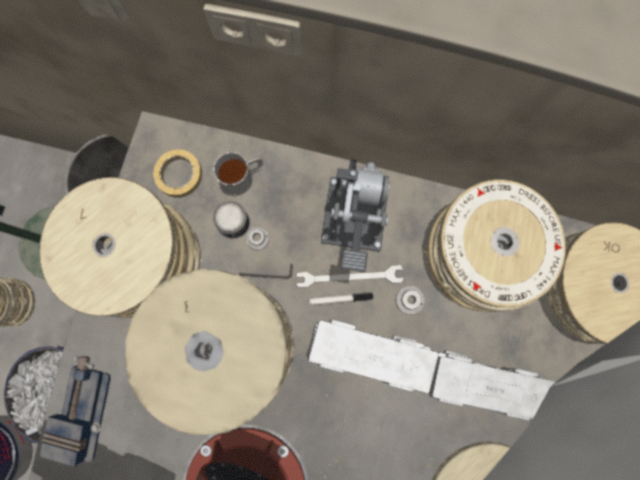

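The top view shows the stand at about (355,210) with its ribbed thumb plate at (353,260). The tin is at (231,219), the collars at (257,238) and (410,299), and the marker at (341,298). I'll enlarge the stand next.

```bash
cat > h.py <<'E'
import numpy as np,cv2
from cell import get_obs, vision
def ray(s,u,v,E=None):
    x=(u-s["cx"])/s["fx"];y=(v-s["cy"])/s["fy"]
    a,b=x,y
    for _ in range(20):
        k=1+s["k1"]*(a*a+b*b);a,b=x/k,y/k
    E=np.array(s["extrinsics"]) if E is None else E
    return E[:3,3],E[:3,:3]@np.array([a,-b,-1])
def atz(s,u,v,z,E=None):
    o,d=ray(s,u,v,E);return o+d*(z-o[2])/d[2]
def proj(s,P,E=None):
    E=np.array(s["extrinsics"]) if E is None else E
    p=E[:3,:3].T@(np.array(P,float)-E[:3,3]);a,b=p[0]/-p[2],-p[1]/-p[2]
    k=1+s["k1"]*(a*a+b*b);return np.array([s["cx"]+s["fx"]*a*k,s["cy"]+s["fy"]*b*k])
E
python3 - <<'E'
from h import *
s=vision.snapshot("top");f=s["frame"][:,:,::-1]
cv2.imwrite("pics/t1.png",cv2.resize(f[150:290,290:430],None,fx=4.2,fy=4.2,interpolation=cv2.INTER_CUBIC))
s=vision.snapshot("scene");f=s["frame"][:,:,::-1]
cv2.imwrite("pics/s1.png",cv2.resize(f[215:380,250:430],None,fx=3.6,fy=3.6,interpolation=cv2.INTER_CUBIC))
E
```

```text
(no output)
```

View pics/t1.png

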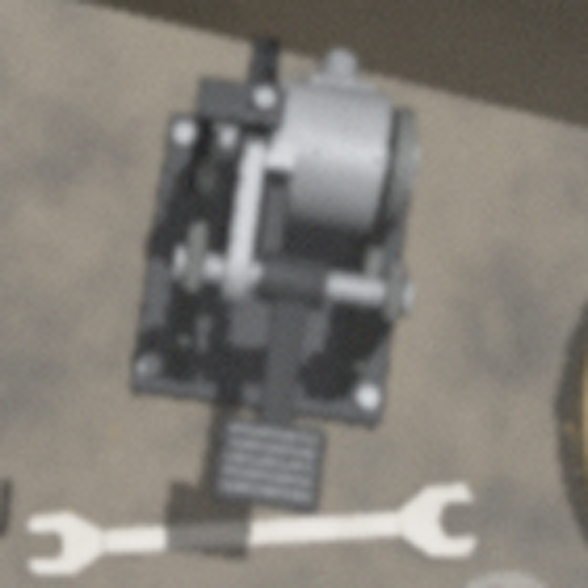

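View pics/s1.png

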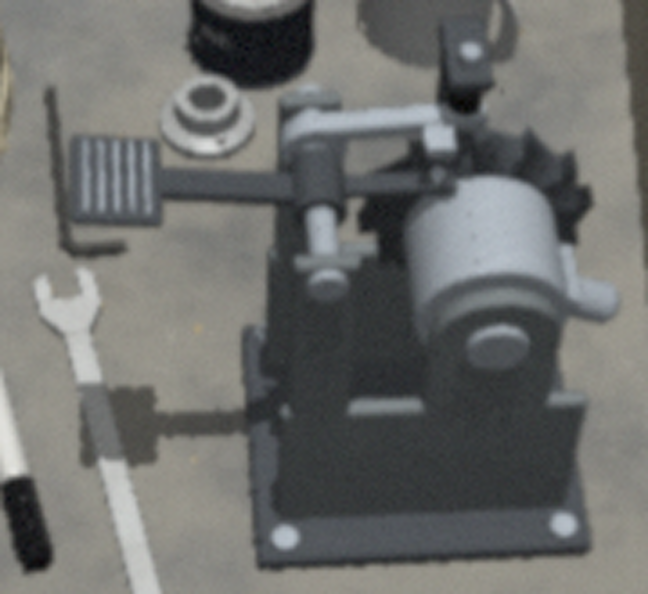

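```bash
python3 - <<'E'
from h import *
t=vision.snapshot("top");s=vision.snapshot("scene")
a=(290+272/4.2,150+464/4.2);b=(250+116/3.6,215+180/3.6)
from scipy.optimize import least_squares
r=least_squares(lambda P:np.r_[proj(t,P)-a,proj(s,P)-b],[250,-180,198]);print(r.x,r.fun)
for z in(198,):print(atz(t,*a,z),atz(s,*b,z))
c=[atz(t,290+u/4.2,150+v/4.2,198)for u,v in[(230,420),(327,433),(315,508),(217,495)]];print(np.array(c));c=np.array(c)
d=c[0]+c[1]-c[2]-c[3];print("yaw",np.degrees(np.arctan2(d[1],d[0])))
e=c[0]+c[3]-c[1]-c[2];print("yaw",np.degrees(np.arctan2(-e[0],e[1])))
# base corner bolts top: and spigot
for u,v in[(183,132),(148,362),(368,397)]:print(atz(t,290+u/4.2,150+v/4.2,12))
q=(290+340/4.2,150+62/4.2);w=(250+610/3.6,215+300/3.6)
r=least_squares(lambda P:np.r_[proj(t,P)-q,proj(s,P)-w],[400,-180,140]);print("spig",r.x,r.fun)
E
```

```text
[ 442.91558189 -217.57278383  200.23493466] [-0.03009794 -0.92508251 -0.73673272  0.1941495 ]
[ 441.61221178 -217.78058428  198.        ] [ 444.23767269 -215.57166037  198.        ]
[[ 459.87539166 -200.97470321  198.        ]
 [ 454.18136418 -240.56490367  198.        ]
 [ 423.45282497 -234.90246197  198.        ]
 [ 429.11539712 -195.15530837  198.        ]]
yaw -10.57710433125148
yaw -8.14616158448329
[ 640.05510575 -191.03531771   12.        ]
[ 518.40753668 -171.46200324   12.        ]
[ 499.47313501 -283.21623812   12.        ]
spig [ 641.99089987 -260.26637482  122.58481794] [ 0.02603792 -1.31221181 -0.95032515  0.35763731]
```

```bash
python3 - <<'E'
from h import *
from scipy.spatial.transform import Rotation as R
o=get_obs();q=o["tcp_rot"];M=R.from_quat([q[1],q[2],q[3],q[0]]).as_matrix();print(M.round(3))
t=vision.snapshot("top");s=vision.snapshot("scene")
y=np.radians(-9.3);Rz=np.array([[np.cos(y),-np.sin(y),0],[np.sin(y),np.cos(y),0],[0,0,1]])
for yo in(0,-15,15):
  O=np.array([442.9,-217.5,0])+Rz@[125,-yo,0]
  for n in(3,4,5):
    th=n*.5236
    for ys in(-30,-15,0,):print(yo,n,ys,proj(t,O+Rz@[25+61*np.sin(th),ys,140+61*np.cos(th)]).round(1),proj(s,O+Rz@[25+61*np.sin(th),ys,140+61*np.cos(th)]).round(1))
# base bolts check
  print([proj(t,O+Rz@[a*65,b*56,12]).round(1).tolist() for a,b in((1,1),(-1,1),(-1,-1))])
# reel top points
for uv in [((106,246),(257,83)),((204,350),(163,134))]:
  from scipy.optimize import least_squares
  r=least_squares(lambda P:np.r_[proj(t,P)-uv[0],proj(s,P)-uv[1]],[300,100,140]);print("reel",r.x,r.fun)
E
```

```text
[[-0.    -0.97   0.243]
 [-0.     0.243  0.97 ]
 [-1.     0.    -0.   ]]
0 3 -30 [382.8 158.3] [427.4 302.3]
0 3 -15 [375.1 157.1] [425.7 294.1]
0 3 0 [367.4 155.9] [424.  286.1]
0 4 -30 [380.1 167.5] [419.1 314.6]
0 4 -15 [372.7 166.3] [417.5 306.5]
0 4 0 [365.2 165.2] [415.9 298.6]
0 5 -30 [377.2 181.5] [402.7 323.6]
0 5 -15 [369.9 180.4] [401.3 315.6]
0 5 0 [362.6 179.2] [399.9 307.7]
[[334.4, 181.7], [325.5, 239.5], [377.4, 247.5]]
-15 3 -30 [375.1 157.1] [425.7 294.1]
-15 3 -15 [367.4 155.9] [424.  286.1]
-15 3 0 [359.7 154.7] [422.3 278.3]
-15 4 -30 [372.7 166.3] [417.5 306.5]
-15 4 -15 [365.2 165.2] [415.9 298.6]
-15 4 0 [357.7 164. ] [414.4 290.8]
-15 5 -30 [369.9 180.4] [401.3 315.6]
-15 5 -15 [362.6 179.2] [399.9 307.7]
-15 5 0 [355.2 178.1] [398.6 300. ]
[[327.7, 180.7], [318.6, 238.5], [370.4, 246.4]]
15 3 -30 [390.5 159.5] [429.2 310.6]
15 3 -15 [382.8 158.3] [427.4 302.3]
15 3 0 [375.1 157.1] [425.7 294.1]
15 4 -30 [387.6 168.6] [420.7 322.9]
15 4 -15 [380.1 167.5] [419.1 314.6]
15 4 0 [372.7 166.3] [417.5 306.5]
15 5 -30 [384.6 182.6] [404.1 331.9]
15 5 -15 [377.2 181.5] [402.7 323.6]
15 5 0 [369.9 180.4] [401.3 315.6]
[[341.2, 182.7], [332.4, 240.6], [384.3, 248.6]]
reel [468.64803165 206.47621407 222.54349412] [-0.03578783 -1.56142181 -1.63196247  0.4677487 ]
reel [299.04852225  18.87419182 273.9265576 ] [-0.07645943 -1.33629508 -1.340668    0.22207739]
```

```bash
python3 -m handwheel '[[0,0,0,4,0],[0,0,0,4,0],[0,0,0,4,0],[0,0,0,4,0],[0,1.83,-4.27,0,0.28],[0,1.83,-4.27,0,0.28],[0,1.83,-4.27,0,0.28],[0,1.83,-4.27,0,0.28],[0,1.83,-4.27,0,0.28],[0,1.83,-4.27,0,0.28],[0,1.83,-4.27,0,0.28],[0,1.83,-4.27,0,0.28],[0,1.83,-4.27,0,0.28],[0,1.83,-4.27,0,0.28],[0,1.83,-4.27,0,0.28],[0,1.83,-4.27,0,0.28],[0,1.83,-4.27,0,0.28],[0,1.83,-4.27,0,0.28],[0,1.83,-4.27,0,0.28],[0,1.83,-4.27,0,0.28]]'
```

```text
time: 2.45
ee_pos: [420.9, -176.1, 405.4]
tcp_rot: [0.54, -0.456, 0.54, 0.456]
ft_force: [1.4, 1.0, 0.6]
width: 0.003
```

```bash
python3 -m handwheel '[[0,1.8,-4.1,0,0.28],[0,0,0,-4,0],[0,0,0,-4,0],[0,0,0,-4,0],[0,0,0,-2,0],[0,0,0,0,0]]'
python3 - <<'E'
from h import *
print(get_obs()["ee_pos"],get_obs()["ft_force"])
for n in["scene","top","wrist"]:
    s=vision.snapshot(n);cv2.imwrite(f"pics/{n}2.png",s["frame"][:,:,::-1])
E
```

```text
time: 3.05
ee_pos: [437.1, -214.0, 262.8]
tcp_rot: [0.539, -0.456, 0.539, 0.459]
ft_force: [-0.6, -0.2, 0.8]
width: 0.007
[ 437.06822086 -214.00208916  262.81302223] [-0.55751944 -0.18499466  0.82205864]
```

View pics/wrist2.png

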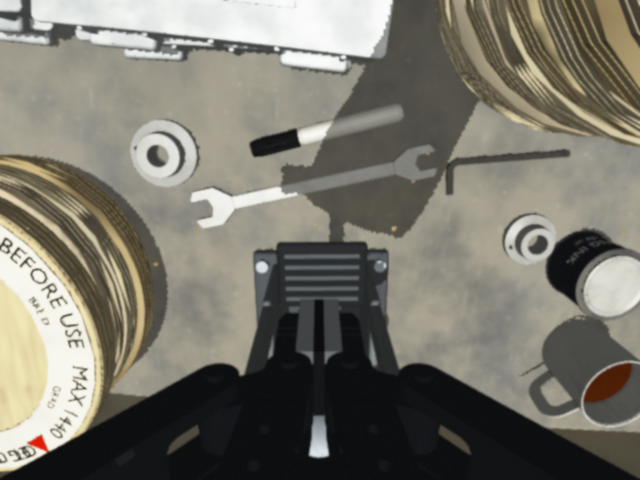

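View pics/scene2.png

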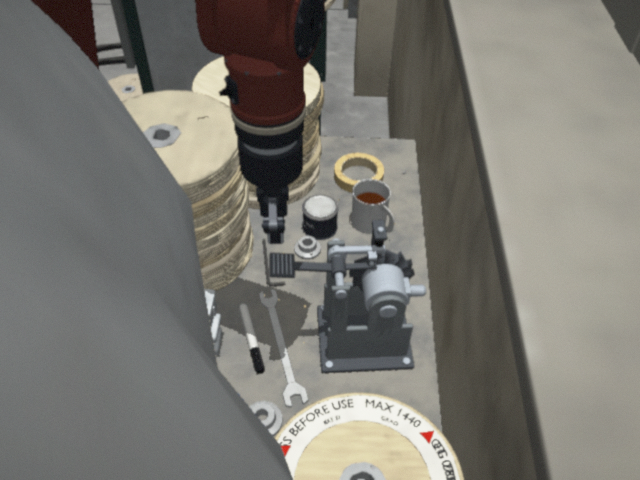

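View pics/top2.png

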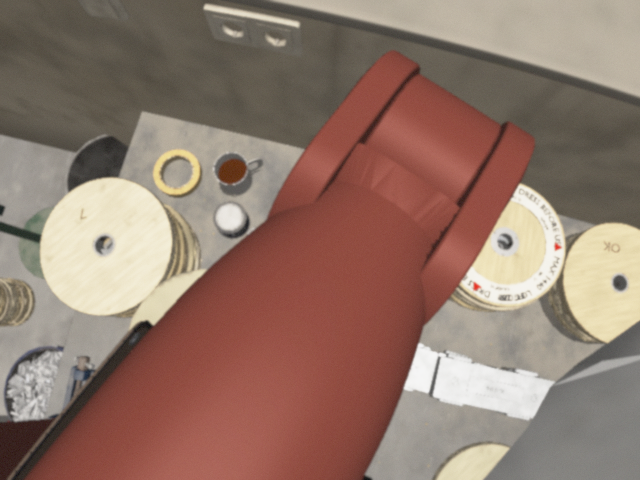

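```bash
python3 -m handwheel '[[0,0.3,-0.1,-2.4,0],[0,0,0,-2,0],[0,0,0,0,0]]'; for i in 1; do python3 -m handwheel '[[0,0,0,-0.3,0],[0,0,0,0,0]]';done
```

```text
time: 3.5
ee_pos: [441.2, -215.7, 220.9]
tcp_rot: [0.539, -0.457, 0.539, 0.458]
ft_force: [0.8, 0.1, 0.6]
width: 0.001
time: 3.7
ee_pos: [442.2, -216.4, 219.6]
tcp_rot: [0.539, -0.458, 0.539, 0.457]
ft_force: [-0.2, -1.0, 0.5]
width: 0.0
```

```bash
python3 -m handwheel '[[0,0,0,-0.3,0],[0,0,0,0,0]]'
```

```text
time: 3.9
ee_pos: [441.7, -216.1, 215.7]
tcp_rot: [0.539, -0.458, 0.539, 0.457]
ft_force: [0.8, -0.8, 0.0]
width: -0.003
```

```bash
python3 -m handwheel '[[0,0,0,-0.3,0],[0,0,0,0,0]]'
```

```text
time: 4.1
ee_pos: [441.6, -216.1, 212.2]
tcp_rot: [0.539, -0.458, 0.539, 0.458]
ft_force: [0.3, -1.1, 0.8]
width: 0.002
```

```bash
python3 -m handwheel '[[0,0,0,-0.2,0],[0,0,0,0,0]]'
```

```text
time: 4.3
ee_pos: [441.5, -216.0, 210.1]
tcp_rot: [0.539, -0.458, 0.539, 0.458]
ft_force: [-0.3, -0.3, 0.3]
width: 0.0
```

```bash
python3 -m handwheel '[[0,0,0,-0.2,0],[0,0,0,0,0]]'
```

```text
time: 4.5
ee_pos: [441.5, -216.0, 208.1]
tcp_rot: [0.539, -0.458, 0.539, 0.458]
ft_force: [-1.1, -0.8, 1.3]
width: 0.003
```

```bash
python3 -m handwheel '[[0,0,0,-0.2,0],[0,0,0,0,0]]'
```

```text
time: 4.7
ee_pos: [441.5, -216.0, 206.1]
tcp_rot: [0.539, -0.458, 0.539, 0.458]
ft_force: [0.3, 0.3, 1.8]
width: -0.002
```

Contact came at roughly TCP z 210, and this is free play. I'll keep going in small steps.

```bash
python3 -m handwheel '[[0,0,0,-0.2,0],[0,0,0,0,0]]'
```

```text
time: 4.9
ee_pos: [441.5, -216.0, 204.1]
tcp_rot: [0.539, -0.458, 0.539, 0.458]
ft_force: [-0.7, 0.3, 2.0]
width: -0.003
```

```bash
python3 -m handwheel '[[0,0,0,-0.2,0],[0,0,0,0,0]]'
```

```text
time: 5.1
ee_pos: [441.5, -216.0, 202.1]
tcp_rot: [0.539, -0.458, 0.539, 0.458]
ft_force: [-0.2, -1.3, 1.8]
width: -0.0
```

```bash
python3 -m handwheel '[[0,0,0,-0.2,0],[0,0,0,0,0]]'
```

```text
time: 5.3
ee_pos: [441.6, -216.0, 200.1]
tcp_rot: [0.539, -0.458, 0.539, 0.458]
ft_force: [-0.5, -0.6, 1.3]
width: 0.001
```

```bash
python3 -m handwheel '[[0,0,0,-0.2,0],[0,0,0,0,0]]'
```

```text
time: 5.5
ee_pos: [441.6, -216.0, 198.1]
tcp_rot: [0.539, -0.458, 0.539, 0.458]
ft_force: [-0.1, 0.2, 0.9]
width: 0.001
```

```bash
python3 -m handwheel '[[0,0,0,-0.2,0],[0,0,0,0,0]]'
```

```text
time: 5.7
ee_pos: [441.6, -216.0, 196.3]
tcp_rot: [0.539, -0.458, 0.539, 0.458]
ft_force: [0.4, -0.0, 3.0]
width: 0.003
```

```bash
python3 -m handwheel '[[0,0,0,-0.2,0],[0,0,0,0,0]]'
```

```text
time: 5.9
ee_pos: [441.8, -216.0, 194.6]
tcp_rot: [0.539, -0.458, 0.539, 0.458]
ft_force: [-0.8, 1.0, 7.2]
width: 0.001
```

```bash
python3 -m handwheel '[[0,0,0,-0.2,0],[0,0,0,0,0]]'
```

```text
time: 6.1
ee_pos: [441.9, -216.1, 192.7]
tcp_rot: [0.539, -0.458, 0.539, 0.457]
ft_force: [-0.2, 0.6, 8.2]
width: -0.003
```

```bash
python3 -m handwheel '[[0,0,0,-0.1,0],[0,0,0,0,0]]'
```

```text
time: 6.3
ee_pos: [442.0, -216.1, 191.9]
tcp_rot: [0.539, -0.458, 0.539, 0.457]
ft_force: [-1.1, 0.4, 6.7]
width: 0.004
```

```bash
python3 -m handwheel '[[0,0,0,-0.15,0],[0,0,0,0,0]]'
```

```text
time: 6.5
ee_pos: [442.1, -216.1, 190.4]
tcp_rot: [0.539, -0.458, 0.539, 0.457]
ft_force: [0.7, 1.0, 7.1]
width: -0.003
```

```bash
python3 -m handwheel '[[0,0,0,-0.1,0],[0,0,0,0,0]]'
```

```text
time: 6.7
ee_pos: [442.2, -216.1, 189.3]
tcp_rot: [0.539, -0.458, 0.539, 0.457]
ft_force: [0.7, 0.8, 5.2]
width: 0.002
```

```bash
python3 -m handwheel '[[0,0,0,-0.1,0],[0,0,0,0,0]]'
```

```text
time: 6.9
ee_pos: [442.4, -216.2, 188.3]
tcp_rot: [0.539, -0.458, 0.539, 0.457]
ft_force: [1.3, 0.7, 6.4]
width: 0.0
```

```bash
python3 -m handwheel '[[0,0,0,-0.1,0]]'
```

```text
time: 7.0
ee_pos: [442.5, -216.2, 187.5]
tcp_rot: [0.539, -0.458, 0.538, 0.457]
ft_force: [1.2, 1.4, 9.4]
width: -0.003
```

```bash
python3 -m handwheel '[[0,0,0,-0.1,0]]'
```

```text
time: 7.1
ee_pos: [442.6, -216.2, 186.8]
tcp_rot: [0.539, -0.459, 0.538, 0.457]
ft_force: [0.4, 2.4, 12.5]
width: 0.001
```

```bash
cat > look.py <<'E'
import sys
from h import *
o=get_obs();s=vision.snapshot("scene");f=s["frame"][:,:,::-1]
print(o["time"],o["ft_force"].round(1),o["ee_pos"].round(1))
y=np.radians(-9.3);Rz=np.array([[np.cos(y),-np.sin(y),0],[np.sin(y),np.cos(y),0],[0,0,1]])
O=np.array([442.9,-217.5,0])+Rz@[125,0,0]
for a in(1.57,1.05,.52,.25,0,-.25,-.52):print(a,((proj(s,O+Rz@[25+61*np.sin(a),-9,140+61*np.cos(a)])-[330,220])*5).round(0),end=' ')
cv2.imwrite("pics/%s.png"%sys.argv[1],cv2.resize(f[220:330,330:450],None,fx=5,fy=5,interpolation=cv2.INTER_CUBIC))
E
python3 look.py a1
```

```text
7.1 [ 0.4  2.4 12.5] [ 442.6 -216.2  186.8]
1.57 [475. 354.] 1.05 [462. 292.] 0.52 [395. 245.] 0.25 [344. 233.] 0 [292. 230.] -0.25 [238. 236.] -0.52 [182. 252.]
```

View pics/a1.png

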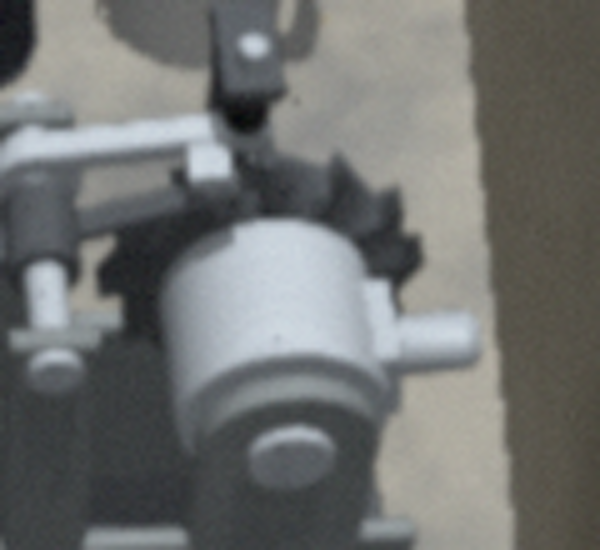

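The spigot tip is at crop pixel (478,338), so the drum is near 1.5 rad and just starting. The pawl is up against the stop. I'll hold and watch.

```bash
python3 -m handwheel '[[0,0,0,0,0],[0,0,0,0,0],[0,0,0,0,0],[0,0,0,0,0],[0,0,0,0,0],[0,0,0,0,0],[0,0,0,0,0],[0,0,0,0,0],[0,0,0,0,0],[0,0,0,0,0]]'; python3 look.py a2
```

```text
time: 8.15
ee_pos: [442.6, -216.2, 186.9]
tcp_rot: [0.539, -0.459, 0.538, 0.457]
ft_force: [-0.2, 1.7, 10.9]
width: -0.001
8.15 [-0.2  1.7 10.9] [ 442.6 -216.2  186.9]
1.57 [475. 354.] 1.05 [462. 292.] 0.52 [395. 245.] 0.25 [344. 233.] 0 [292. 230.] -0.25 [238. 236.] -0.52 [182. 252.]
```

View pics/a2.png

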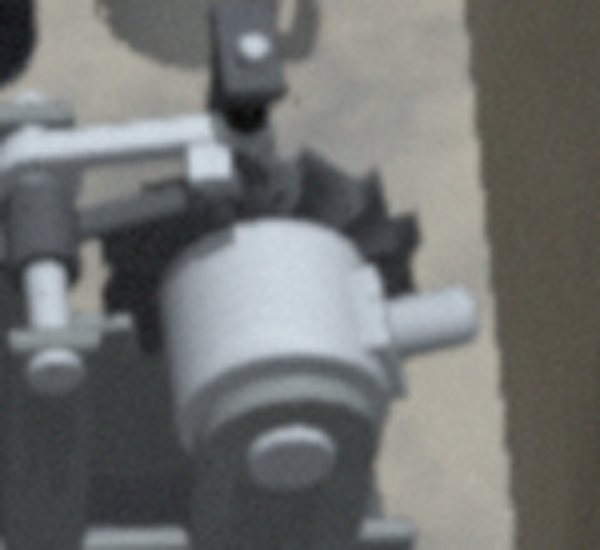

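The drum is turning: the tip is now at (475,313), or about 1.3 rad. I'll hold for 3 s more.

```bash
python3 -m handwheel '[[0,0,0,0,0],[0,0,0,0,0],[0,0,0,0,0],[0,0,0,0,0],[0,0,0,0,0],[0,0,0,0,0],[0,0,0,0,0],[0,0,0,0,0],[0,0,0,0,0],[0,0,0,0,0],[0,0,0,0,0],[0,0,0,0,0],[0,0,0,0,0],[0,0,0,0,0],[0,0,0,0,0],[0,0,0,0,0],[0,0,0,0,0],[0,0,0,0,0],[0,0,0,0,0],[0,0,0,0,0]]'; python3 look.py a3
```

```text
time: 10.2
ee_pos: [442.6, -216.2, 186.9]
tcp_rot: [0.539, -0.459, 0.538, 0.457]
ft_force: [0.1, 2.2, 10.7]
width: 0.0
10.2 [ 0.1  2.2 10.7] [ 442.6 -216.2  186.9]
1.57 [475. 354.] 1.05 [462. 292.] 0.52 [395. 245.] 0.25 [344. 233.] 0 [292. 230.] -0.25 [238. 236.] -0.52 [182. 252.]
```

View pics/a3.png

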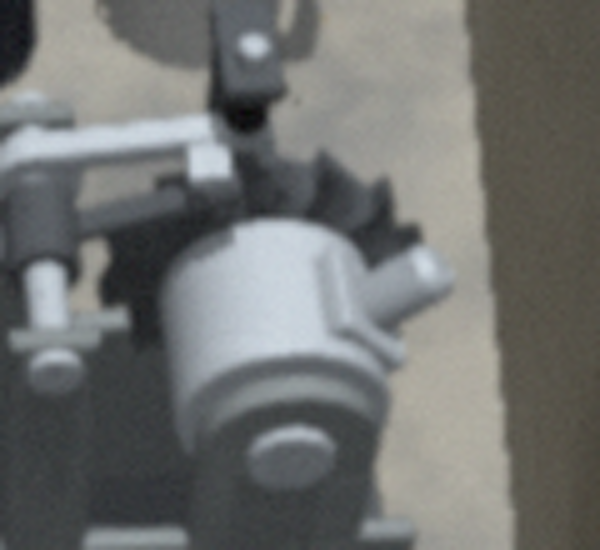

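```bash
python3 -m handwheel '[[0,0,0,0,0],[0,0,0,0,0],[0,0,0,0,0],[0,0,0,0,0],[0,0,0,0,0],[0,0,0,0,0],[0,0,0,0,0],[0,0,0,0,0],[0,0,0,0,0],[0,0,0,0,0],[0,0,0,0,0],[0,0,0,0,0],[0,0,0,0,0],[0,0,0,0,0],[0,0,0,0,0],[0,0,0,0,0],[0,0,0,0,0],[0,0,0,0,0]]'; python3 look.py a4
```

```text
time: 12.05
ee_pos: [442.6, -216.2, 186.9]
tcp_rot: [0.539, -0.459, 0.538, 0.457]
ft_force: [1.6, 2.0, 11.4]
width: -0.002
12.05 [ 1.6  2.  11.4] [ 442.6 -216.2  186.9]
1.57 [475. 354.] 1.05 [462. 292.] 0.52 [395. 245.] 0.25 [344. 233.] 0 [292. 230.] -0.25 [238. 236.] -0.52 [182. 252.]
```

View pics/a4.png

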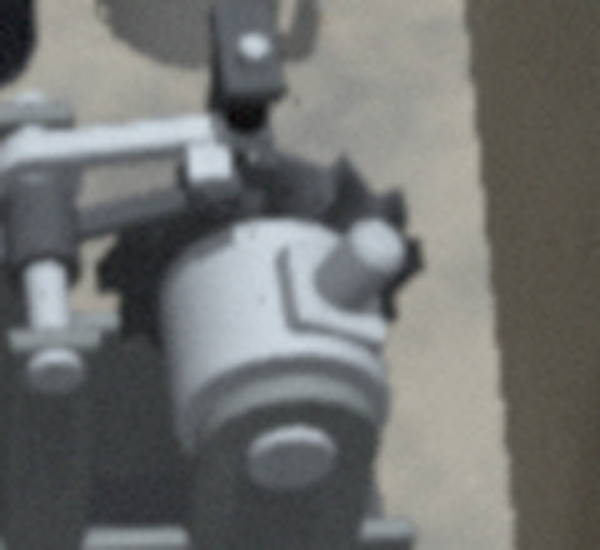

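The tip is at (377,241), about 0.45 rad by the tip and up to 0.55 by the tooth phase. The window for dropping in is 0 to 0.52, so I'll hold another 1.1 s and check once before letting go.

```bash
python3 -m handwheel '[[0,0,0,0,0],[0,0,0,0,0],[0,0,0,0,0],[0,0,0,0,0],[0,0,0,0,0],[0,0,0,0,0],[0,0,0,0,0],[0,0,0,0,0],[0,0,0,0,0],[0,0,0,0,0],[0,0,0,0,0]]'; python3 look.py a5
python3 - <<'E'
import cv2
f=cv2.imread("pics/scene2.png");cv2.imwrite("pics/a0.png",cv2.resize(f[220:330,330:450],None,fx=5,fy=5,interpolation=cv2.INTER_CUBIC))
E
```

```text
time: 13.2
ee_pos: [442.6, -216.3, 186.9]
tcp_rot: [0.539, -0.459, 0.538, 0.457]
ft_force: [0.5, 1.7, 11.8]
width: 0.0
13.2 [ 0.5  1.7 11.8] [ 442.6 -216.3  186.9]
1.57 [475. 354.] 1.05 [462. 292.] 0.52 [395. 245.] 0.25 [344. 233.] 0 [292. 230.] -0.25 [238. 236.] -0.52 [182. 252.]
```

View pics/a5.png

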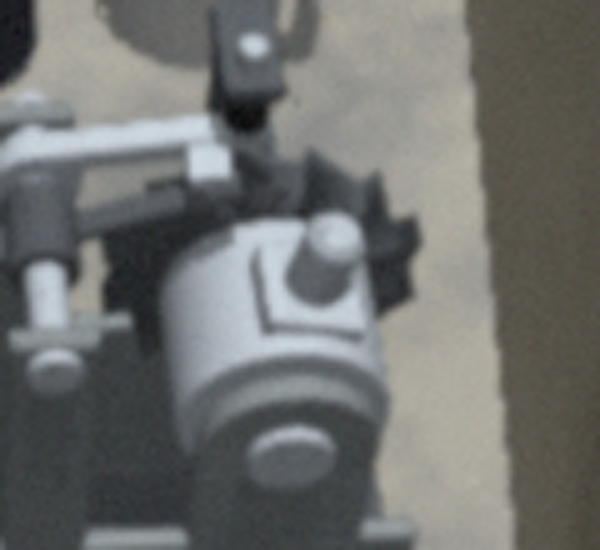

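View pics/a0.png

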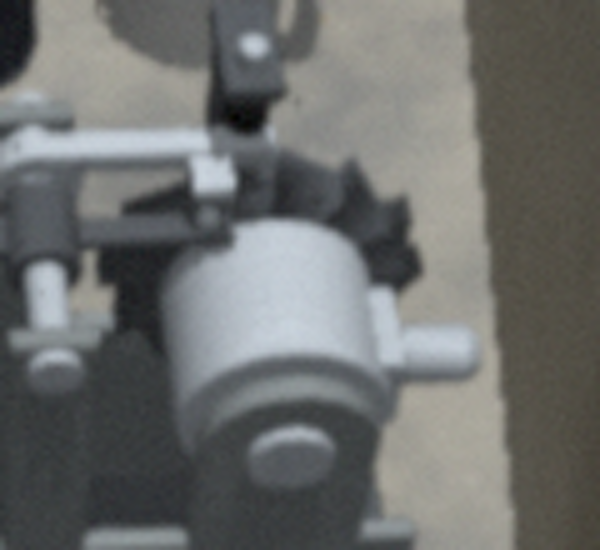

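The tip at (337,232) and the tooth phase both give about 0.23 rad, in mid-window, so I release now.

```bash
python3 -m handwheel '[[0,0,0,4,0],[0,0,0,4,0],[0,0,0,4,0],[0,0,0,3,0],[0,0,0,0,0],[0,0,0,0,0],[0,0,0,0,0],[0,0,0,0,0],[0,0,0,0,0],[0,0,0,0,0],[0,0,0,0,0],[0,0,0,0,0],[0,0,0,0,0],[0,0,0,0,0],[0,0,0,0,0],[0,0,0,0,0],[0,0,0,0,0],[0,0,0,0,0],[0,0,0,0,0],[0,0,0,0,0]]'; python3 look.py a6;python3 -m handwheel '[[0,0,0,0,0],[0,0,0,0,0],[0,0,0,0,0],[0,0,0,0,0],[0,0,0,0,0],[0,0,0,0,0],[0,0,0,0,0],[0,0,0,0,0],[0,0,0,0,0],[0,0,0,0,0]]'; python3 look.py a7; python3 - <<'E'
import cv2;a=cv2.imread("pics/a6.png").astype(int);b=cv2.imread("pics/a7.png");print(abs(a-b).mean(),abs(a-b).max())
E
```

```text
time: 15.25
ee_pos: [441.6, -216.0, 335.8]
tcp_rot: [0.539, -0.458, 0.539, 0.458]
ft_force: [0.5, 0.6, 0.5]
width: -0.002
15.25 [0.5 0.6 0.5] [ 441.6 -216.   335.8]
1.57 [475. 354.] 1.05 [462. 292.] 0.52 [395. 245.] 0.25 [344. 233.] 0 [292. 230.] -0.25 [238. 236.] -0.52 [182. 252.] time: 16.3
ee_pos: [441.5, -216.0, 335.8]
tcp_rot: [0.539, -0.458, 0.539, 0.458]
ft_force: [-0.1, 0.5, -0.1]
width: -0.002
16.3 [-0.1  0.5 -0.1] [ 441.5 -216.   335.8]
1.57 [475. 354.] 1.05 [462. 292.] 0.52 [395. 245.] 0.25 [344. 233.] 0 [292. 230.] -0.25 [238. 236.] -0.52 [182. 252.] 1.7210676767676767 19
```

View pics/a7.png

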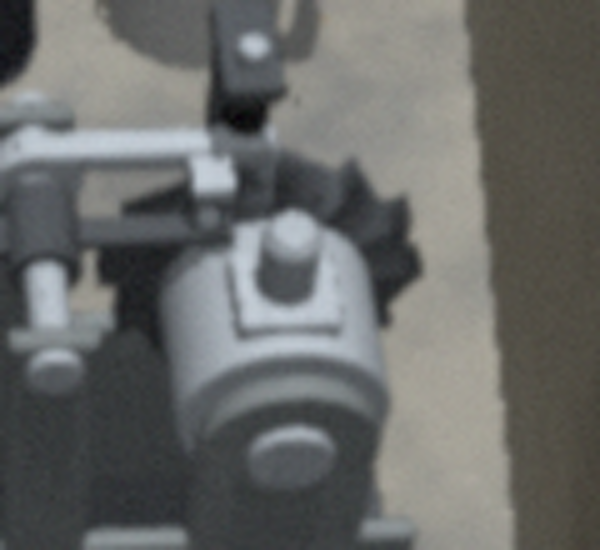

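The tip is at (292,229), where upright predicts (292,230). The pawl is seated on a tooth, the lever is up, and nothing is moving (the two frames differ only by noise).

```bash
python3 -c "
from cell import ctrl;print(ctrl.hand_in())"
```

```text
the job is handed in; nothing more can be done
None
```

The drum is caught on a tooth with its spigot upright, and the job is handed in at about 16 s. Handing in gives no verdict, so the result rests on my own checks.

- **Press:** I pressed the thumb plate with the closed fingers in 1–3 mm steps. I met about 14 mm of free play, then the pawl lift, then the stop. I held there at 10.7–12.5 N, the highest force I read at any point.
- **Turn and release:** The drum turned back from 3 teeth at about 0.2 rad/s for roughly 6 s. I let go at about 0.25 rad.
- **Last checks:** The spigot tip sat within a pixel of its computed upright position. The pawl and lever were back at their rest positions. Two pictures 1 s apart differed only by noise. The fingers stood about 120 mm clear of the plate with no force on the tool.
- **One disagreement:** At about 12 s the tip position suggested 0.45 rad and the tooth phase up to 0.55. A comparison with the earlier picture of the drum at rest settled it before I released.
- **Not re-checked:** I took no final picture of the tin, collars or marker. The robot felt no contact except on the lever.

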